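Biscuit cake: sponge fingers from the mould, amaretti from the spout carton

TASK

Start the biscuit cake in the round black cake tin: lift every sponge finger out of the baking mould and lay it flat on the bottom of the tin, fingers beside one another, and then pour all the amaretti from the carton into the tin over the fingers. Before you tilt the carton, pull its folded spout right out while the carton still lies on the worktop, and when it is empty lay it down again on the worktop, well clear of the tin. Leave the tomatoes, the measuring cup and the wooden spoon where they are.

Things in the scene. Friction and masses are not known exactly. Their poses are not given: they have to be found in the camera images.
- tin: round black springform cake tin, fixed on the worktop, 270 mm across outside, 262 mm inside, rim 62 mm above the worktop; origin at the centre of its underside, z up; its floor is 4 mm thick
- mould: dull grey tinplate baking mould, fixed on the worktop, 200 mm along its x by 192 mm along its y, 18 mm high; origin at the centre of its underside. Six troughs lying along its x, at x = -47 and +47 mm and y = -60, 0 and +60 mm, each 86 x 36 mm, floor 4 mm above the worktop, so 14 mm deep; 24 mm of flat top between rows
- finger0: baked sponge finger, a rigid round-ended golden bar 80 mm long (x) x 30 mm wide (y) x 28 mm high (z), about 35 g; origin at its centre. It starts in a trough of the mould with 14 mm standing above the mould's top and 30 mm free between rows. Four to six are present, the rest absent
- finger1: baked sponge finger, a rigid round-ended golden bar 80 mm long (x) x 30 mm wide (y) x 28 mm high (z), about 35 g; origin at its centre. It starts in a trough of the mould with 14 mm standing above the mould's top and 30 mm free between rows. Four to six are present, the rest absent
- finger2: baked sponge finger, a rigid round-ended golden bar 80 mm long (x) x 30 mm wide (y) x 28 mm high (z), about 35 g; origin at its centre. It starts in a trough of the mould with 14 mm standing above the mould's top and 30 mm free between rows. Four to six are present, the rest absent
- finger3: baked sponge finger, a rigid round-ended golden bar 80 mm long (x) x 30 mm wide (y) x 28 mm high (z), about 35 g; origin at its centre. It starts in a trough of the mould with 14 mm standing above the mould's top and 30 mm free between rows. Four to six are present, the rest absent
- finger4: baked sponge finger, a rigid round-ended golden bar 80 mm long (x) x 30 mm wide (y) x 28 mm high (z), about 35 g; origin at its centre. It starts in a trough of the mould with 14 mm standing above the mould's top and 30 mm free between rows. Four to six are present, the rest absent
- finger5: baked sponge finger, a rigid round-ended golden bar 80 mm long (x) x 30 mm wide (y) x 28 mm high (z), about 35 g; origin at its centre. It starts in a trough of the mould with 14 mm standing above the mould's top and 30 mm free between rows. Four to six are present, the rest absent
- carton: brown board carton of amaretti, loose, about 0.22 kg plus the amaretti, lying on its narrow side: 180 mm along its x, 66 mm wide along its y, 90 mm high along its z, board 3 mm (6 mm at the sides); origin at the centre of its underside as it lies. The end at -x has the spout; clear film window in its top face. May be gripped across its 66 mm width from above
- spout (a joint): folded pour spout: flap 59 wide x 56 high with side cheeks, low in the carton's -x end. 0 = folded in, 1.1 rad = right out (stop); stays where left (0.03 N m friction). Hinge along the carton's y at carton x -88.5, z 4 mm; swings outward and down. Right out, its chute rises 27 deg outward while the carton lies level, so nothing runs out; tilt the carton spout down 50 deg or more to empty it
- spout_tab (a point): point on the spout's stiff pull tab, 26 mm from its root. Tab 28 wide (carton's y) x 40 long x 5 mm thick, bent up and outward 55 deg from the flap at its upper edge. Spout folded: point 20 mm out from the carton's end, 75 mm above its underside; right out: 71 mm out, 17 mm up. Pinch across the 28 mm lightly, fingertips 5 to 10 mm below the point; the tab turns between the pads
- carton_mouth (a point): centre of the spout opening in the carton's -x end, 32 mm above its underside
- carton_centre (a point): centre of the carton's box
- amaretto0: amaretto biscuit, a hard ball 24 mm across, 12 g, loose in the carton at the start; origin at its centre. Four to six are present, the rest absent
- amaretto1: amaretto biscuit, a hard ball 24 mm across, 12 g, loose in the carton at the start; origin at its centre. Four to six are present, the rest absent
- amaretto2: amaretto biscuit, a hard ball 24 mm across, 12 g, loose in the carton at the start; origin at its centre. Four to six are present, the rest absent
- amaretto3: amaretto biscuit, a hard ball 24 mm across, 12 g, loose in the carton at the start; origin at its centre. Four to six are present, the rest absent
- amaretto4: amaretto biscuit, a hard ball 24 mm across, 12 g, loose in the carton at the start; origin at its centre. Four to six are present, the rest absent
- amaretto5: amaretto biscuit, a hard ball 24 mm across, 12 g, loose in the carton at the start; origin at its centre. Four to six are present, the rest absent
- tomato_a: bystander: small ripe tomato, 64 mm across, 60 mm high with stalk; origin at its underside; leave it where it is
- tomato_b: bystander: ripe tomato, 72 mm across, 68 mm high with stalk; origin at its underside; leave it where it is
- cup: bystander: steel measuring cup, 74 mm across, 42 mm high, flat handle 85 mm long along its +y at the rim; origin at its underside; leave it where it is
- spoon: bystander: wooden spoon 240 mm long, lying along its x; origin at its underside; leave it where it is
There are look-alikes about, which are no part of the job. What is shaped like the finger4 but pink is not meant.

How it is judged (in metres and radians):
On the way, in this order (a step that is already met when the one before it is completed fails the run):
1. the carton's spout is pulled right out while the carton lies on the worktop (value of joint spout above 0.85 rad and angle between carton's own z axis and vertical below 0.2 rad and height (world z) of carton below 0.015 m), for 0.2 s.
2. with every sponge finger lying flat in the tin, the carton is tilted with its spout out over the tin (horizontal distance between each of finger0, finger1, finger2, finger3, finger4, finger5 and tin below 0.115 m and z of each of finger0, finger1, finger2, finger3, finger4, finger5 in the frame of tin below 0.027 m and angle between finger0's own x axis and vertical between 1.42 and 1.72 rad and angle between finger1's own x axis and vertical between 1.42 and 1.72 rad and angle between finger2's own x axis and vertical between 1.42 and 1.72 rad and angle between finger3's own x axis and vertical between 1.42 and 1.72 rad and angle between finger4's own x axis and vertical between 1.42 and 1.72 rad and angle between finger5's own x axis and vertical between 1.42 and 1.72 rad and value of joint spout above 0.7 rad and angle between carton's own z axis and vertical above 0.5 rad and horizontal distance between carton_mouth and tin below 0.14 m), for 0.2 s.
At the end, for the whole second after the job is handed in: at rest: every sponge finger flat on the tin floor (centre within 115 mm of the tin centre, under 27 mm up, level within 0.15 rad), every amaretto in the tin (within 135 mm, under 75 mm up), the carton lying on a long face on the worktop, its centre over 200 mm from the tin centre (horizontal distance between each of finger0, finger1, finger2, finger3, finger4, finger5 and tin below 0.115 m and z of each of finger0, finger1, finger2, finger3, finger4, finger5 in the frame of tin below 0.027 m and angle between finger0's own x axis and vertical between 1.42 and 1.72 rad and angle between finger1's own x axis and vertical between 1.42 and 1.72 rad and angle between finger2's own x axis and vertical between 1.42 and 1.72 rad and angle between finger3's own x axis and vertical between 1.42 and 1.72 rad and angle between finger4's own x axis and vertical between 1.42 and 1.72 rad and angle between finger5's own x axis and vertical between 1.42 and 1.72 rad and horizontal distance between each of amaretto0, amaretto1, amaretto2, amaretto3, amaretto4, amaretto5 and tin below 0.135 m and z of each of amaretto0, amaretto1, amaretto2, amaretto3, amaretto4, amaretto5 in the frame of tin below 0.075 m and linear speed of each of carton, finger0, finger1, finger2, finger3, finger4, finger5, amaretto0, amaretto1, amaretto2, amaretto3, amaretto4, amaretto5 below 0.03 m/s and horizontal distance between carton_centre and tin above 0.2 m and height (world z) of carton_centre below 0.06 m); the robot touches nothing.
It fails at once if the carton is tipped while its spout is still folded in (angle between carton's own z axis and vertical above 0.6 rad and value of joint spout below 0.5 rad).
It fails at once if a tomato, the measuring cup or the wooden spoon is pushed out of its place (more than 40 mm) (distance of any of tomato_a, tomato_b, cup, spoon from where it was at the start of the episode above 0.04 m).
Of finger0, finger1, finger2, finger3, finger4, finger5 only 4 to 6 are there at a start; the rules pass over those that are not, and their reading is None.
Of amaretto0, amaretto1, amaretto2, amaretto3, amaretto4, amaretto5 only 4 to 6 are there at a start; the rules pass over those that are not, and their reading is None.
At some moment in a run one of finger0, finger1, finger2, finger3, finger4, finger5, carton may be knocked a few centimetres aside while the robot is not near it.
It also fails if it takes over 210 s, if anything falls off the work surface, if the arm or the gripper's body presses on something with over 40 N, if the wrist force passes 120 N, or if a joint passes its speed limit or range.

ROBOT

A 6-joint arm with a two-finger parallel gripper is mounted at the origin on the work surface. World frame = base frame: x ahead of the robot, y to its left, z up, the work surface at z = 0. Lengths are in mm, angles in rad, forces in N, time in s.
With the tool pointing down it reaches from about 325 to 925 mm from the base axis. Payload 3.1 kg.
Tool frame: the origin (TCP) lies midway between the tips of the shut fingers; the grasp point (between the pads) lies 19 mm behind it; z points along the fingers, y is the line along which they close (so a half turn about z gives the same grasp; the last joint's range is limited). The gripper opens to 85 mm and grips with 20 to 120 N. Pads are 22 mm wide; open, the fingers measure 114 mm over their backs; the gripper's body (76 mm by 85 mm) begins 54 mm behind the grasp point. The pads swing forward as they close: fully open they stand 13 mm farther back than shut.
Start: joints at [-1.394, 0.217, 1.613, -0, 1.311, -0.112], TCP at [178.022, -599.122, 231.3] pointing down, gripper open.
Joint ranges: [-2.75, 2.75], [-0.78, 2.1], [0.31, 2.55], [-1.13, 4.27], [0.13, 2.63], [-2.58, 2.58]. Speed limits (rad/s): [2.79, 2.79, 3.14, 3.14, 3.14, 3.14].

INTERFACE

Orientations are given as a rotation vector (axis times angle).
In Python, from bench import ctrl gives the robot as it stands. The module is installed in compiled form; this text tells all that it offers.
- The arm moves only by the tool send_rows, never from a script. Its argument "moves" is a list of rows, each a list of 3 entries, a list of its own where there are three numbers: the turn, a rotation vector about the world's x, y, z in units of 6 degrees (1.0 is 6 degrees), then the shift along the world's x, y, z in units of 60 mm (1.0 is 60 mm), then the gripper command: -1 is shut, 1 is fully open, values between are in proportion. In form: [[[rx, ry, rz], [dx, dy, dz], grip], ...]. A call has 1 to 12 rows; each row shifts and turns the commanded pose from where the row before left it; what a row does not reach is not made up. A row lasts 1/8 s, in which the tool goes at most 62.5 mm and 10.7 degrees, less where a joint would pass 70% of its speed; a pose out of reach is approached as far as the arm can. A call is refused whole if a number of a shift passes 1 or a number of a turn 1, either way. A call with a gripper value outside its range is refused whole. The fingers move at their own pace and stop on an object; "force" is the grip in N (left out, the last holds). Time passes only in rows, so rows that do not move let the fingers close. It gives the time, the measured TCP pose, the force, the opening and the grip force at its end, in the units of the state.
- ctrl.sense(): the state, without advancing time (a new reading comes with each control period).
- ctrl.capture(name): name is "scene" or "top" or "wrist"; returns a dict with "color" (420x560x3 uint8, blue, green, red), "depth" (420x560 float32, mm along the optical axis (not along the pixel's ray), 0 where there is no reading), "mtx" (3x3 intrinsics, pixels), "D" ([k1, k2, p1, p2, k3] as OpenCV has them; the pictures are not rectified), "camera_from_world" (4x4, takes a point from world to camera coordinates). Camera axes: x right, y down, z forward; pixel columns grow to the right and rows downward; lengths in mm; the calibration is good to about 2 mm. A picture is of the moment at which its call begins.
- ctrl.close_job(): hands the job in; it is judged then, once.
The state is a dict: "time_s": time; "joints": joint angles; "dq": joint speeds; "joint_torque": joint torques, N m; "ee_pos": TCP position; "tool_rot": TCP orientation; "ft_force": force on the tool from outside, world axes, zero at the start; "torque": the same for the moment, N m; "grip_width": finger opening in mm; "grip_force": force on a finger pad.
Only numpy, scipy, OpenCV 4.12 (cv2) and the standard library are available. Lean on these libraries where they do the work, as an engineer would, in place of code of your own. Each camera call takes 0.05 s, during which the arm holds its last target. There are 200 camera calls.

## Working session

There is one attempt and no reset: what is moved stays moved. The work goes in short steps, Python scripts to look and compute and a tool call to move; the robot and the scene stay as the last step left them, time stands still between calls to the robot, and variables do not carry over. Pictures are saved under pics/ and viewed, at most 14 in all, crops included, and the job is handed in when it is done.

Besides the shell and the picture viewer there is one more tool, called after "Request:" in YAML: its name, and indented under it one key for each argument. send_rows: Moves the arm, as the interface text tells. Its arguments: {"type":"object","properties":{"moves":{"type":"array"},"force":{"type":"number"}},"required":["moves"]}

```bash
mkdir -p pics; cat > h.py <<'E'
import numpy as np, cv2
from bench import ctrl
def cap(name,fn=None):
    c=ctrl.capture(name)
    if fn: cv2.imwrite('pics/'+fn,c['color'])
    return c
def world(c):
    """HxWx3 world coords from depth"""
    h,w=c['depth'].shape
    u,v=np.meshgrid(np.arange(w),np.arange(h))
    p=cv2.undistortPoints(np.stack([u,v],-1).reshape(-1,1,2).astype(np.float64),c['mtx'],c['D']).reshape(h,w,2)
    z=c['depth'].astype(float)
    P=np.dstack([p[...,0]*z,p[...,1]*z,z])
    T=np.linalg.inv(c['camera_from_world'])
    W=P@T[:3,:3].T+T[:3,3]; W[z==0]=np.nan
    return W
E
python3 - <<'E'
from h import *
s=ctrl.sense(); print({k:np.round(v,3) for k,v in s.items()})
for n in('top','scene'):
    c=cap(n,n+'0.png'); np.savez('pics/'+n+'0.npz',**c)
    W=world(c); print(n,np.linalg.inv(c['camera_from_world'])[:3,3],np.nanmin(W,(0,1)),np.nanmax(W,(0,1)))
E
```

```text
{'time_s': np.float64(0.0), 'joints': array([-1.394,  0.218,  1.615,  0.   ,  1.311, -0.112]), 'dq': array([ 0.001,  0.   ,  0.001,  0.001, -0.001, -0.   ]), 'joint_torque': array([-0.0000e+00, -3.9685e+01, -3.0385e+01, -0.0000e+00,  1.0000e-02,
       -0.0000e+00]), 'ee_pos': array([ 177.883, -598.309,  229.965]), 'tool_rot': array([-3.107, -0.452,  0.   ]), 'ft_force': array([-0.804, -0.507,  0.376]), 'torque': array([ 0.018, -0.021,  0.016]), 'grip_force': np.float64(0.0), 'grip_width': np.float64(85.436)}
top [ 462.30696337   -2.06017709 1136.07725963] [   56.57105116 -1303.181405    -770.08486329] [1682.6728948  1377.37107844  463.9699297 ]
scene [1097.3107484   242.46258827  911.50325419] [-1029.31853233 -2177.03621493  -769.22395075] [1392.84851816  759.61300945  442.75812506]
```

View pics/top0.png

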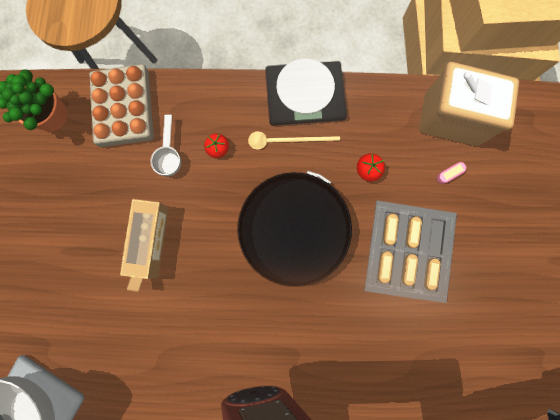

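View pics/scene0.png

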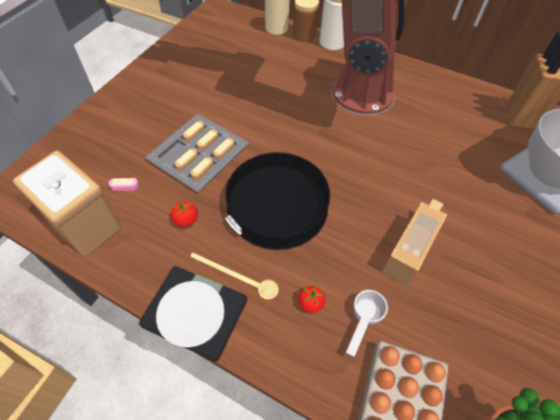

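Top view: five golden fingers in the mould near (390,228), (414,232), (386,268), (411,270), (433,274). The trough at (437,237) is empty. The tin is at (295,229), and the carton at (141,240) has its spout and tab toward the robot, at (135,283). The pink look-alike is at (453,172).

```bash
python3 - <<'E'
from h import *
c=dict(np.load('pics/top0.npz')); W=world(c); Z=W[...,2]
hsv=cv2.cvtColor(c['color'],cv2.COLOR_BGR2HSV)
def roi(u0,u1,v0,v1):
    m=np.zeros(Z.shape,bool); m[v0:v1,u0:u1]=1; return m
def rect(m,l):
    P=W[m]; P=P[np.isfinite(P).all(1)]
    r=cv2.minAreaRect(P[:,:2].astype(np.float32)); print(l,len(P),np.round(r[0],1),np.round(r[1],1),round(r[2],1),'z',np.round(np.percentile(P[:,2],[5,50,95]),1))
# mould
rect(roi(355,470,190,310)&(Z>13)&(Z<45),'mould')
# fingers
m=roi(360,465,195,305)&(Z>24)&(Z<45)
n,lab,st,_=cv2.connectedComponentsWithStats(m.astype(np.uint8))
for i in range(1,n):
    if st[i,4]>60: rect(lab==i,'finger')
rect(roi(100,185,185,285)&(Z>84)&(Z<100),'carton top')
rect(roi(110,165,270,300)&(Z>30)&(Z<84),'tab?')
m=roi(225,365,160,300)&(Z>54)&(Z<70)
P=W[m]; A=np.c_[2*P[:,:2],np.ones(len(P))]; s=np.linalg.lstsq(A,(P[:,:2]**2).sum(1),rcond=None)[0]
print('tin',s[:2],np.sqrt(s[2]+s[0]**2+s[1]**2),np.median(P[:,2]))
for l,b in dict(ta=(200,232,130,160),tb=(355,388,150,185),cup=(148,182,112,178),spoon=(245,342,128,152),pink=(435,470,160,185)).items():
    rect(roi(*b)&(Z>8)&(Z<90),l)
v,u=np.where(roi(120,160,262,296)&(Z>20))
for a in [135]:
    for b in range(262,296,3): print(b,np.round(W[b,a],0),end=';')
E
```

```text
mould 6466 [ 498.2 -329.9] [208.6 228.8] 82.5 z [14.5 18.6 33. ]
finger 331 [ 551.5 -276.8] [28.9 78.2] 83.7 z [25.8 30.7 34.5]
finger 341 [ 546.3 -335.7] [31.5 76.3] 80.5 z [27.  31.1 34.5]
finger 346 [ 459.6 -262.9] [28.3 77.8] 83.4 z [26.3 31.1 34.7]
finger 369 [ 453.4 -324.3] [32.2 77.9] 78.2 z [26.1 31.3 34.7]
finger 367 [ 443.7 -381.3] [32.6 78.1] 83.0 z [26.5 31.3 34.7]
carton top 2172 [512.9 327.1] [ 69.1 180.5] 84.6 z [85.8 89.1 92.3]
tab? 203 [411.  323.4] [36.7 65.2] 21.6 z [44.  72.7 82.5]
tin [549.65709826 -39.54806406] 135.4736267990404 61.44831990145042
ta 458 [753.  162.1] [55.  60.2] 47.2 z [30.7 47.  56.1]
tb 620 [ 706.  -224.7] [68.6 66.7] 87.7 z [34.6 52.5 63. ]
cup 698 [763.3 303.7] [181.9  73.9] 15.3 z [10.6 37.4 43.3]
spoon 359 [774.  -31.6] [234.3  45.3] 88.1 z [ 8.4 10.7 13.7]
pink 339 [ 701.7 -437.7] [30.3 78.6] 32.4 z [15.2 26.9 30.7]
262 [457. 333.  92.];265 [450. 333.  90.];268 [443. 333.  89.];271 [437. 332.  90.];274 [430. 331.  94.];277 [423. 332.  89.];280 [415. 339.  66.];283 [408. 337.  72.];286 [401. 335.  76.];289 [395. 333.  82.];292 [382. 360.  -4.];295 [374. 359.  -1.];
```

Request:
send_rows:
  moves:
    - [[0, 0, 1], [0.45, 0.55, 0.03], 0.4]
    - [[0, 0, 1], [0.45, 0.55, 0.03], 0.4]
    - [[0, 0, 1], [0.45, 0.55, 0.03], 0.4]
    - [[0, 0, 1], [0.45, 0.55, 0.03], 0.4]
    - [[0, 0, 1], [0.45, 0.55, 0.03], 0.4]
    - [[0, 0, 1], [0.45, 0.55, 0.03], 0.4]
    - [[0, 0, 1], [0.45, 0.55, 0.03], 0.4]
    - [[0, 0, 1], [0.45, 0.55, 0.03], 0.4]
    - [[0, 0, 1], [0.45, 0.55, 0.03], 0.4]
    - [[0, 0, 1], [0.45, 0.55, 0.03], 0.4]
    - [[0, 0, 1], [0.45, 0.55, 0.03], 0.4]
    - [[0, 0, 1], [0.45, 0.55, 0.03], 0.4]
  force: 20

```text
time_s: 1.6
ee_pos: [502.4, -201.8, 252.4]
tool_rot: [-2.245, -2.196, 0.001]
ft_force: [1.0, -0.1, 0.9]
grip_width: 59.7
grip_force: 0.0
```

Request:
send_rows:
  moves:
    - [[0, 0, 1], [-0.1, 0.6, 0], 0.4]
    - [[0, 0, 1], [-0.1, 0.6, 0], 0.4]
    - [[0, 0, 1], [-0.1, 0.6, 0], 0.4]
    - [[0, 0, 1], [-0.1, 0.6, 0], 0.4]
    - [[0, 0, 1], [-0.1, 0.6, 0], 0.4]
    - [[0, 0, 1], [-0.1, 0.6, 0], 0.4]
    - [[0, 0, 1], [-0.1, 0.6, 0], 0.4]
    - [[0, 0, 1], [-0.1, 0.6, 0], 0.4]
    - [[0, 0, 1], [-0.1, 0.6, 0], 0.4]
    - [[0, 0, 1], [-0.1, 0.6, 0], 0.4]
    - [[0, 0, 1], [-0.1, 0.6, 0], 0.4]
    - [[0, 0, 1], [-0.1, 0.6, 0], 0.4]

```text
time_s: 3.1
ee_pos: [429.3, 229.9, 252.4]
tool_rot: [-0.525, -3.097, 0.001]
ft_force: [0.3, 0.5, -0.2]
grip_width: 59.7
grip_force: 0.0
```

Request:
send_rows:
  moves:
    - [[0, 0, 1], [-0.1, 0.5, 0], 0.4]
    - [[0, 0, 1], [-0.1, 0.5, 0], 0.4]
    - [[0, 0, 0.33], [-0.1, 0.5, 0], 0.4]
    - [[0, 0, 0], [0, 0, 0], 0.4]

```text
time_s: 3.6
ee_pos: [411.2, 320.1, 252.3]
tool_rot: [-0.146, -3.137, 0.001]
ft_force: [-0.2, -0.9, 0.2]
grip_width: 59.8
grip_force: 0.0
```

```bash
cat >> h.py <<'E'
from scipy.spatial.transform import Rotation as R
def st():
    s=ctrl.sense(); M=R.from_rotvec(s['tool_rot']).as_matrix()
    print('t',round(s['time_s'],2),'tcp',np.round(s['ee_pos'],1),'ty',round(np.degrees(np.arctan2(M[1,1],M[0,1])),1),'tz',np.round(M[:,2],3),'w',round(s['grip_width'],1),'gf',round(s['grip_force'],1),'F',np.round(s['ft_force'],1),'q',np.round(s['joints'],3))
    return s
E
python3 - <<'E'
from h import *
st(); c=cap('wrist','w0.png'); W=world(c); Z=W[...,2]
n=np.linalg.inv(c['camera_from_world']); print(n[:3,3],n[:3,2])
m=(abs(W[...,0]-403)<25)&(abs(W[...,1]-337)<30)&(Z>60)&(Z<95)
P=W[m]; print(len(P))
for x in range(380,428,4):
    p=P[abs(P[:,0]-x)<2]
    if len(p)>5: print(x,np.round(np.percentile(p[:,1],[2,50,98]),1),np.round(np.median(p[:,2]),1))
m=(Z>84)&(Z<98); r=cv2.minAreaRect(W[m][:,:2].astype(np.float32)); print(r)
E
```

```text
t 3.6 tcp [411.2 320.1 252.3] ty 84.7 tz [-0.001 -0.    -1.   ] w 59.8 gf 0.0 F [-0.2 -0.9  0.2] q [ 0.527 -0.023  1.834  0.     1.332 -0.951]
[333.80630073 327.81282608 394.12631961] [ 0.30171468 -0.02740634 -0.95300427]
1569
392 [326.  337.3 352.8] 82.6
396 [325.6 339.7 352.8] 82.6
400 [325.3 339.5 351.9] 79.9
404 [325.  338.4 351.9] 77.0
408 [324.6 338.2 351.8] 74.3
412 [324.3 338.  350.8] 71.4
416 [323.9 336.9 350.8] 68.6
420 [307.5 320.4 348.8] 68.5
424 [309.5 338.5 362.3] 83.5
((497.4859619140625, 328.8844299316406), (65.96401977539062, 211.1503143310547), 84.05030059814453)
```

View pics/w0.png

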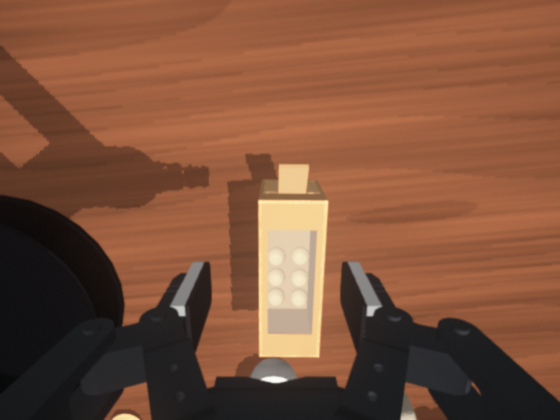

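Wrist view: the folded tab is at (293,180), i.e. world (405,338,75). Six amaretti show through the window. I'll go down and pinch the tab.

Request:
send_rows:
  moves:
    - [[0, 0, 0], [-0.1, 0.3, 0], 0.1]
    - [[0, 0, 0], [0, 0, -0.6], 0.1]
    - [[0, 0, 0], [0, 0, -0.6], 0.1]
    - [[0, 0, 0], [0, 0, -0.6], 0.1]
    - [[0, 0, 0], [0, 0, -0.6], 0.1]
    - [[0, 0, 0], [0, 0, -0.5], 0.1]
    - [[0, 0, 0], [0, 0, -0.2], 0.1]
    - [[0, 0, 0], [0, 0, 0], -0.5]
    - [[0, 0, 0], [0, 0, 0], -0.5]
    - [[0, 0, 0], [0, 0, 0], -0.5]
    - [[0, 0, 0], [0, 0, 0], -0.5]
  force: 20

```text
time_s: 5.03
ee_pos: [406.3, 337.1, 67.6]
tool_rot: [0.15, 3.137, 0.001]
ft_force: [-1.2, -1.0, -1.3]
grip_width: 27.3
grip_force: 23.3
```

```bash
python3 - <<'E'
from h import *
st(); c=cap('wrist','w1.png')
E
```

```text
t 5.03 tcp [406.3 337.1  67.6] ty 84.5 tz [ 0.001  0.001 -1.   ] w 27.3 gf 23.3 F [-1.2 -1.  -1.3] q [ 0.56   0.217  1.955  0.     0.968 -0.916]
```

View pics/w1.png

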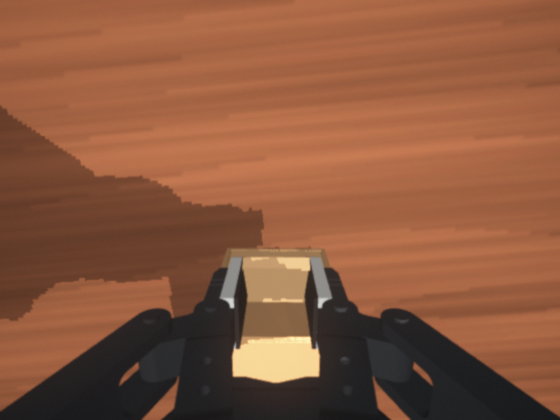

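Request:
send_rows:
  moves:
    - [[0, 0, 0], [-0.105, 0.01, -0.037], -0.5]
    - [[0, 0, 0], [-0.098, 0.01, -0.045], -0.5]
    - [[0, 0, 0], [-0.093, 0.009, -0.053], -0.5]
    - [[0, 0, 0], [-0.09, 0.009, -0.06], -0.5]
    - [[0, 0, 0], [-0.082, 0.008, -0.07], -0.5]
    - [[0, 0, 0], [-0.078, 0.008, -0.075], -0.5]
    - [[0, 0, 0], [-0.07, 0.007, -0.082], -0.5]
    - [[0, 0, 0], [-0.062, 0.006, -0.088], -0.5]
    - [[0, 0, 0], [-0.055, 0.005, -0.093], -0.5]
    - [[0, 0, 0], [-0.047, 0.005, -0.097], -0.5]
    - [[0, 0, 0], [-0.038, 0.004, -0.102], -0.5]
    - [[0, 0, 0], [-0.028, 0.003, -0.103], -0.5]

```text
time_s: 6.58
ee_pos: [353.5, 342.7, 12.9]
tool_rot: [-0.151, -3.135, -0.001]
ft_force: [-6.2, 1.0, 5.1]
grip_width: 26.9
grip_force: 27.9
```

Request:
send_rows:
  moves:
    - [[0, 0, 0], [-0.01, 0, -0.05], -0.5]
    - [[0, 0, 0], [0, 0, 0], -0.5]
    - [[0, 0, 0], [0, 0, 0], -0.5]

```text
time_s: 6.95
ee_pos: [353.0, 342.2, 9.6]
tool_rot: [-0.15, -3.135, 0.0]
ft_force: [-5.0, 1.0, 4.0]
grip_width: 27.3
grip_force: 28.2
```

```bash
python3 - <<'E'
from h import *
st(); c=cap('top','t1.png'); W=world(c); Z=W[...,2]
m=(Z>84)&(Z<98)&(abs(W[...,1]-330)<70)&(abs(W[...,0]-520)<97); P=W[m]
print(cv2.minAreaRect(P[:,:2].astype(np.float32)))
cv2.imwrite('pics/t1c.png',cv2.resize(c['color'][180:330,80:220],None,fx=4,fy=4))
E
```

```text
t 6.95 tcp [353.  342.2   9.6] ty 84.5 tz [-0.003  0.    -1.   ] w 27.3 gf 28.2 F [-5.  1.  4.] q [ 6.260e-01  2.560e-01  2.051e+00  2.000e-03  8.370e-01 -8.510e-01]
((512.1757202148438, 326.6815185546875), (69.27172088623047, 180.19610595703125), 84.65321350097656)
```

View pics/t1c.png

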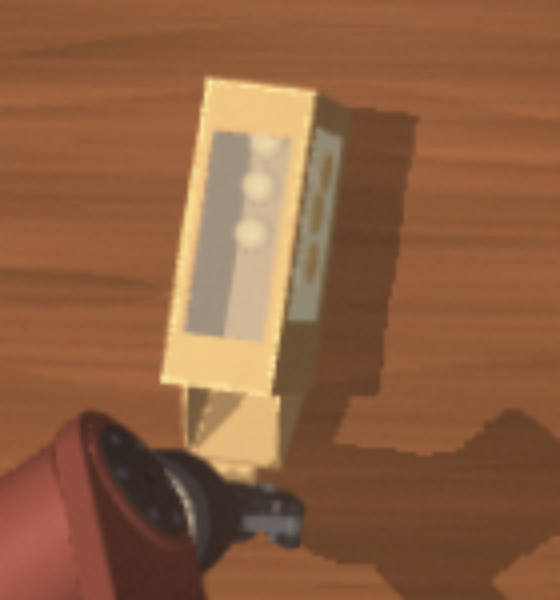

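Crop: the flap and chute stand right out, at about (240,430), with the gripper on the tab. The carton hasn't moved. I'll release, rise and go to the first finger.

Request:
send_rows:
  moves:
    - [[0, 0, 0], [0, 0, 0], 0.1]
    - [[0, 0, 0], [0, 0, 0], 0.1]
    - [[0, 0, 0], [0, 0, 0], 0.1]
    - [[0, 0, 0], [0, 0, 0.4], 0.1]
    - [[0, 0, 0], [0, 0, 0.8], 0.1]
    - [[0, 0, 0], [0, 0, 0.8], 0.1]
    - [[0, 0, 0], [0, 0, 0.8], 0.1]

```text
time_s: 7.88
ee_pos: [354.6, 341.7, 179.0]
tool_rot: [0.15, 3.138, -0.0]
ft_force: [0.4, 0.7, -0.7]
grip_width: 46.6
grip_force: 0.0
```

Request:
send_rows:
  moves:
    - [[0, 0, -0.35], [0.28, -0.86, 0], 0.1]
    - [[0, 0, 0], [0.28, -0.86, 0], 0.1]
    - [[0, 0, 0], [0.28, -0.86, 0], 0.1]
    - [[0, 0, 0], [0.28, -0.86, 0], 0.1]
    - [[0, 0, 0], [0.28, -0.86, 0], 0.1]
    - [[0, 0, 0], [0.28, -0.86, 0], 0.1]
    - [[0, 0, 0], [0.28, -0.86, 0], 0.1]
    - [[0, 0, 0], [0.28, -0.86, 0], 0.1]
    - [[0, 0, 0], [0.28, -0.86, 0], 0.1]
    - [[0, 0, 0], [0.28, -0.86, 0], 0.1]
    - [[0, 0, 0], [0.28, -0.86, 0], 0.1]
    - [[0, 0, 0], [0.24, -0.86, 0], 0.1]

```text
time_s: 9.38
ee_pos: [554.2, -279.3, 177.3]
tool_rot: [0.208, 3.135, 0.0]
ft_force: [1.0, 0.2, 0.2]
grip_width: 47.2
grip_force: 0.0
```

Request:
send_rows:
  moves:
    - [[0, 0, 0], [0, 0, 0], 0.1]
    - [[0, 0, 0], [0, 0, 0], 0.1]

```text
time_s: 9.62
ee_pos: [553.3, -277.0, 176.9]
tool_rot: [-0.209, -3.133, -0.002]
ft_force: [-0.4, -0.5, 0.3]
grip_width: 47.6
grip_force: 0.0
```

```bash
cat >> h.py <<'E'
def fingers(c,x0=400,x1=600,y0=-430,y1=-220,show=True):
    W=world(c); Z=W[...,2]; out=[]
    hsv=cv2.cvtColor(c['color'],cv2.COLOR_BGR2HSV)
    m=(Z>22)&(Z<45)&(W[...,0]>x0)&(W[...,0]<x1)&(W[...,1]>y0)&(W[...,1]<y1)&(hsv[...,1]>60)
    n,lab,s,_=cv2.connectedComponentsWithStats(m.astype(np.uint8))
    for i in range(1,n):
        if s[i,4]>60:
            P=W[lab==i]; r=cv2.minAreaRect(P[:,:2].astype(np.float32)); out.append(r)
            if show: print('f',s[i,4],np.round(r[0],1),np.round(r[1],1),round(r[2],1),'z',np.round(np.percentile(P[:,2],[5,50,98]),1))
    return out
E
python3 - <<'E'
from h import *
st(); c=cap('wrist','w2.png'); fingers(c)
c=cap('top','t2.png'); W=world(c); fingers(c)
cv2.imwrite('pics/t2c.png',cv2.resize(c['color'][180:330,80:220],None,fx=4,fy=4))
Z=W[...,2]
m=(Z>84)&(Z<98)&(abs(W[...,1]-330)<70)&(abs(W[...,0]-520)<97); P=W[m]
print(cv2.minAreaRect(P[:,:2].astype(np.float32)))
m=(Z>5)&(Z<60)&(abs(W[...,1]-335)<40)&(W[...,0]<418)&(W[...,0]>320); P=W[m]
for x in range(330,425,10):
    p=P[abs(P[:,0]-x)<4]
    if len(p): print(x,np.round(np.percentile(p[:,2],[10,50,90])))
E
```

```text
t 9.62 tcp [ 553.3 -277.   176.9] ty 82.4 tz [-0.001  0.001 -1.   ] w 47.6 gf 0.0 F [-0.4 -0.5  0.3] q [-0.578  0.254  1.674  0.     1.215 -2.016]
f 3633 [ 443.1 -380.3] [29.4 79.5] 81.1 z [25.4 30.6 32.8]
f 1699 [ 458.7 -262.8] [30.1 78.6] 81.7 z [26.  29.8 31.9]
f 1716 [ 453.4 -324.4] [30.5 78.4] 81.7 z [25.2 29.8 31.8]
f 1221 [ 552.  -276.8] [30. 78.] 83.2 z [25.5 30.  31.9]
f 1894 [ 546.1 -335.2] [30.2 77.9] 81.3 z [25.6 30.6 32.7]
f 158 [ 547.6 -275.9] [27.6 66.9] 83.8 z [24.1 30.  35.3]
f 144 [ 460.5 -257.7] [18.9 78.4] 80.2 z [24.5 29.9 34.8]
((512.2792358398438, 327.1128845214844), (69.15319061279297, 180.89361572265625), 85.1678695678711)
340 [14. 20. 22.]
350 [21. 24. 26.]
360 [25. 28. 30.]
370 [29. 33. 35.]
380 [29. 32. 36.]
390 [23. 27. 39.]
400 [17. 21. 45.]
410 [11. 15. 49.]
420 [ 8. 19. 48.]
```

The spout stays out (its chute rises to about z 33) and the carton is in place. The fingers are confirmed. Picking the first one.

Request:
send_rows:
  moves:
    - [[0, 0, 0], [-0.02, 0, -0.7], 0.1]
    - [[0, 0, 0], [0, 0, -0.7], 0.1]
    - [[0, 0, 0], [0, 0, -0.7], 0.1]
    - [[0, 0, 0], [0, 0, -0.4], 0.1]
    - [[0, 0, 0], [0, 0, -0.1], 0.1]
    - [[0, 0, 0], [0, 0, 0], -0.6]
    - [[0, 0, 0], [0, 0, 0], -0.6]
    - [[0, 0, 0], [0, 0, 0], -0.6]
    - [[0, 0, 0], [0, 0, 0], -0.6]
  force: 25

```text
time_s: 10.85
ee_pos: [553.1, -277.7, 22.5]
tool_rot: [0.207, 3.133, -0.001]
ft_force: [-0.3, -0.3, -0.9]
grip_width: 29.2
grip_force: 29.1
```

Request:
send_rows:
  moves:
    - [[0, 0, 0], [0, 0, 0.4], -0.6]
    - [[0, 0, 0], [0, 0, 0.6], -0.6]
    - [[0, 0, 0], [0, 0, 0.6], -0.6]
    - [[0, 0, 0], [0, 0, 0], -0.6]

```text
time_s: 11.35
ee_pos: [555.6, -279.2, 122.2]
tool_rot: [0.207, 3.127, -0.007]
ft_force: [1.2, 0.0, -0.2]
grip_width: 29.0
grip_force: 29.1
```

Request:
send_rows:
  moves:
    - [[0, 0, 0], [0.143, 0.806, 0], -0.6]
    - [[0, 0, 0], [0.143, 0.806, 0], -0.6]
    - [[0, 0, 0], [0.143, 0.806, 0], -0.6]
    - [[0, 0, 0], [0.143, 0.806, 0], -0.6]
    - [[0, 0, 0], [0.143, 0.806, 0], -0.6]
    - [[0, 0, 0], [0.143, 0.806, 0], -0.6]
    - [[0, 0, 0], [0, 0, 0], -0.6]
    - [[0, 0, 0], [0, 0, -0.6], -0.6]
    - [[0, 0, 0], [0, 0, -0.6], -0.6]
    - [[0, 0, 0], [0, 0, -0.3], -0.6]
    - [[0, 0, 0], [0, 0, -0.08], -0.6]
    - [[0, 0, 0], [0, 0, 0], -0.6]

```text
time_s: 12.85
ee_pos: [604.2, 12.1, 23.0]
tool_rot: [-0.209, -3.135, 0.0]
ft_force: [-0.3, 0.4, -1.4]
grip_width: 29.0
grip_force: 29.1
```

Request:
send_rows:
  moves:
    - [[0, 0, 0], [0, 0, 0], 0.1]
    - [[0, 0, 0], [0, 0, 0], 0.1]
    - [[0, 0, 0], [0, 0, 0], 0.1]
    - [[0, 0, 0], [0, 0, 0.5], 0.1]
    - [[0, 0, 0], [0, 0, 0.6], 0.1]
    - [[0, 0, 0], [0, 0, 0.48], 0.1]

```text
time_s: 13.6
ee_pos: [604.6, 12.9, 119.2]
tool_rot: [0.207, 3.133, -0.0]
ft_force: [0.5, -0.2, 0.7]
grip_width: 47.0
grip_force: 0.0
```

Request:
send_rows:
  moves:
    - [[0, 0, 0], [-0.136, -0.83, 0], 0.1]
    - [[0, 0, 0], [-0.136, -0.83, 0], 0.1]
    - [[0, 0, 0], [-0.136, -0.83, 0], 0.1]
    - [[0, 0, 0], [-0.136, -0.83, 0], 0.1]
    - [[0, 0, 0], [-0.136, -0.83, 0], 0.1]
    - [[0, 0, 0], [-0.136, -0.83, 0], 0.1]
    - [[0, 0, 0], [-0.136, -0.83, 0], 0.1]
    - [[0, 0, 0], [0, 0, 0], 0.1]
    - [[0, 0, 0], [0, 0, 0], 0.1]

```text
time_s: 14.72
ee_pos: [546.8, -335.4, 117.3]
tool_rot: [-0.208, -3.134, -0.001]
ft_force: [-0.1, -0.8, 0.3]
grip_width: 47.2
grip_force: 0.0
```

```bash
cat >> h.py <<'E'
def look(fn=None):
    st(); c=cap('wrist'); print('wrist'); fingers(c)
    c=cap('top',fn); print('tin'); fingers(c,430,670,-160,80)
    W=world(c); Z=W[...,2]
    m=(Z>84)&(Z<98)&(abs(W[...,1]-330)<120)&(abs(W[...,0]-520)<150); P=W[m]
    if len(P): print('carton',cv2.minAreaRect(P[:,:2].astype(np.float32)))
    return c
E
python3 - <<'E'
from h import *
look()
E
```

```text
t 14.72 tcp [ 546.8 -335.4  117.3] ty 82.4 tz [-0.     0.001 -1.   ] w 47.2 gf 0.0 F [-0.1 -0.8  0.3] q [-6.600e-01  3.640e-01  1.655e+00  1.000e-03  1.123e+00 -2.098e+00]
wrist
f 3349 [ 442.6 -381.5] [31.1 78.8] 81.7 z [25.4 30.  32.1]
f 3252 [ 458.3 -263.1] [31.  79.1] 82.7 z [25.5 30.1 32.1]
f 3121 [ 453.1 -324.4] [29.8 79.7] 80.9 z [26.3 30.1 32.1]
f 2321 [ 546.  -335.3] [30.  78.4] 81.3 z [25.9 30.2 32.3]
tin
f 78 [ 634.2 -126.3] [110.2  13.1] 43.5 z [23.4 33.4 44.7]
f 255 [605.   12.7] [29.8 78.6] 83.0 z [26.2 30.5 35.8]
carton ((512.0654907226562, 327.2589416503906), (69.60438537597656, 180.30377197265625), 85.5235366821289)
```

Request:
send_rows:
  moves:
    - [[0, 0, 0], [0, 0, -0.6], 0.1]
    - [[0, 0, 0], [0, 0, -0.6], 0.1]
    - [[0, 0, 0], [0, 0, -0.3], 0.1]
    - [[0, 0, 0], [0, 0, -0.1], 0.1]
    - [[0, 0, 0], [0, 0, 0], -0.6]
    - [[0, 0, 0], [0, 0, 0], -0.6]
    - [[0, 0, 0], [0, 0, 0], -0.6]
    - [[0, 0, 0], [0, 0, 0], -0.6]
    - [[0, 0, 0], [0, 0, 0.4], -0.6]
    - [[0, 0, 0], [0, 0, 0.6], -0.6]
    - [[0, 0, 0], [0, 0, 0.6], -0.6]
    - [[0, 0, 0], [0, 0, 0], -0.6]

```text
time_s: 16.32
ee_pos: [549.7, -337.9, 122.4]
tool_rot: [0.207, 3.127, -0.008]
ft_force: [-0.1, -0.5, -0.8]
grip_width: 29.2
grip_force: 28.5
```

Request:
send_rows:
  moves:
    - [[0, 0, 0], [0.143, 0.806, 0], -0.6]
    - [[0, 0, 0], [0.143, 0.806, 0], -0.6]
    - [[0, 0, 0], [0.143, 0.806, 0], -0.6]
    - [[0, 0, 0], [0.143, 0.806, 0], -0.6]
    - [[0, 0, 0], [0.143, 0.806, 0], -0.6]
    - [[0, 0, 0], [0.143, 0.806, 0], -0.6]
    - [[0, 0, 0], [0, 0, 0], -0.6]
    - [[0, 0, 0], [0, 0, -0.6], -0.6]
    - [[0, 0, 0], [0, 0, -0.6], -0.6]
    - [[0, 0, 0], [0, 0, -0.3], -0.6]
    - [[0, 0, 0], [0, 0, -0.08], -0.6]
    - [[0, 0, 0], [0, 0, 0], -0.6]

```text
time_s: 17.82
ee_pos: [598.6, -46.3, 23.0]
tool_rot: [0.209, 3.135, -0.0]
ft_force: [0.2, 0.3, -0.8]
grip_width: 29.1
grip_force: 28.5
```

Request:
send_rows:
  moves:
    - [[0, 0, 0], [0, 0, 0], 0.1]
    - [[0, 0, 0], [0, 0, 0], 0.1]
    - [[0, 0, 0], [0, 0, 0], 0.1]
    - [[0, 0, 0], [0, 0, 0.5], 0.1]
    - [[0, 0, 0], [0, 0, 0.6], 0.1]
    - [[0, 0, 0], [0, 0, 0.48], 0.1]

```text
time_s: 18.58
ee_pos: [599.0, -45.6, 119.2]
tool_rot: [0.207, 3.133, -0.0]
ft_force: [0.6, -0.3, -0.0]
grip_width: 47.0
grip_force: 0.0
```

Request:
send_rows:
  moves:
    - [[0, 0, 0], [-0.465, -0.726, 0], 0.1]
    - [[0, 0, 0], [-0.465, -0.726, 0], 0.1]
    - [[0, 0, 0], [-0.465, -0.726, 0], 0.1]
    - [[0, 0, 0], [-0.465, -0.726, 0], 0.1]
    - [[0, 0, 0], [-0.465, -0.726, 0], 0.1]
    - [[0, 0, 0], [0, 0, 0], 0.1]
    - [[0, 0, 0], [0, 0, 0], 0.1]

```text
time_s: 19.45
ee_pos: [459.1, -263.1, 117.6]
tool_rot: [0.209, 3.134, 0.001]
ft_force: [-0.3, 0.6, -0.6]
grip_width: 46.7
grip_force: 0.0
```

```bash
python3 - <<'E'
from h import *
look()
E
```

```text
t 19.45 tcp [ 459.1 -263.1  117.6] ty 82.4 tz [ 0.  0. -1.] w 46.7 gf 0.0 F [-0.3  0.6 -0.6] q [-6.530e-01  1.440e-01  1.929e+00  1.000e-03  1.069e+00 -2.092e+00]
wrist
f 4261 [ 442.4 -380.4] [30.1 78.8] 82.2 z [25.  30.7 32.6]
f 2058 [ 458.  -262.9] [30.  77.6] 82.8 z [25.8 30.1 32.1]
f 3303 [ 452.5 -324.3] [30.2 78.3] 81.7 z [25.7 30.7 32.6]
tin
f 81 [ 635.4 -124.8] [110.1  13.2] 45.2 z [22.8 33.4 44.2]
f 267 [604.9  12.7] [29.8 79.1] 83.0 z [26.1 30.8 35.7]
f 296 [597.4 -45.2] [29.7 76.1] 81.5 z [26.3 30.7 35.1]
carton ((512.0460815429688, 326.89385986328125), (68.3629150390625, 180.42494201660156), 85.13961029052734)
```

Request:
send_rows:
  moves:
    - [[0, 0, 0], [0, 0, -0.6], 0.1]
    - [[0, 0, 0], [0, 0, -0.6], 0.1]
    - [[0, 0, 0], [0, 0, -0.3], 0.1]
    - [[0, 0, 0], [0, 0, -0.1], 0.1]
    - [[0, 0, 0], [0, 0, 0], -0.6]
    - [[0, 0, 0], [0, 0, 0], -0.6]
    - [[0, 0, 0], [0, 0, 0], -0.6]
    - [[0, 0, 0], [0, 0, 0], -0.6]
    - [[0, 0, 0], [0, 0, 0.4], -0.6]
    - [[0, 0, 0], [0, 0, 0.6], -0.6]
    - [[0, 0, 0], [0, 0, 0.6], -0.6]
    - [[0, 0, 0], [0, 0, 0], -0.6]

```text
time_s: 21.05
ee_pos: [461.6, -265.4, 121.5]
tool_rot: [0.207, 3.128, -0.007]
ft_force: [-0.1, 0.5, -1.3]
grip_width: 29.7
grip_force: 27.5
```

Request:
send_rows:
  moves:
    - [[0, 0, 0], [0.143, 0.806, 0], -0.6]
    - [[0, 0, 0], [0.143, 0.806, 0], -0.6]
    - [[0, 0, 0], [0.143, 0.806, 0], -0.6]
    - [[0, 0, 0], [0.143, 0.806, 0], -0.6]
    - [[0, 0, 0], [0.143, 0.806, 0], -0.6]
    - [[0, 0, 0], [0.143, 0.806, 0], -0.6]
    - [[0, 0, 0], [0, 0, 0], -0.6]
    - [[0, 0, 0], [0, 0, -0.6], -0.6]
    - [[0, 0, 0], [0, 0, -0.6], -0.6]
    - [[0, 0, 0], [0, 0, -0.3], -0.6]
    - [[0, 0, 0], [0, 0, -0.08], -0.6]
    - [[0, 0, 0], [0, 0, 0], -0.6]

```text
time_s: 22.55
ee_pos: [510.7, 26.2, 23.2]
tool_rot: [0.208, 3.135, -0.0]
ft_force: [0.3, -0.4, 0.2]
grip_width: 28.9
grip_force: 27.5
```

Request:
send_rows:
  moves:
    - [[0, 0, 0], [0, 0, 0], 0.1]
    - [[0, 0, 0], [0, 0, 0], 0.1]
    - [[0, 0, 0], [0, 0, 0], 0.1]
    - [[0, 0, 0], [0, 0, 0.5], 0.1]
    - [[0, 0, 0], [0, 0, 0.6], 0.1]
    - [[0, 0, 0], [0, 0, 0.48], 0.1]

```text
time_s: 23.3
ee_pos: [510.9, 26.8, 119.1]
tool_rot: [0.207, 3.134, -0.0]
ft_force: [1.1, -0.5, 0.1]
grip_width: 47.5
grip_force: 0.0
```

Request:
send_rows:
  moves:
    - [[0, 0, 0], [-0.136, -0.836, 0], 0.1]
    - [[0, 0, 0], [-0.136, -0.836, 0], 0.1]
    - [[0, 0, 0], [-0.136, -0.836, 0], 0.1]
    - [[0, 0, 0], [-0.136, -0.836, 0], 0.1]
    - [[0, 0, 0], [-0.136, -0.836, 0], 0.1]
    - [[0, 0, 0], [-0.136, -0.836, 0], 0.1]
    - [[0, 0, 0], [-0.136, -0.836, 0], 0.1]
    - [[0, 0, 0], [0, 0, 0], 0.1]
    - [[0, 0, 0], [0, 0, 0], 0.1]

```text
time_s: 24.42
ee_pos: [453.1, -323.8, 117.3]
tool_rot: [-0.208, -3.134, -0.002]
ft_force: [0.2, 0.2, 0.3]
grip_width: 47.3
grip_force: 0.0
```

```bash
python3 - <<'E'
from h import *
look()
E
```

```text
t 24.43 tcp [ 453.1 -323.8  117.3] ty 82.4 tz [-0.     0.001 -1.   ] w 47.3 gf 0.0 F [0.2 0.2 0.3] q [-7.470e-01  2.010e-01  1.863e+00  1.000e-03  1.079e+00 -2.185e+00]
wrist
f 3383 [ 442.7 -381.6] [30.5 78.7] 81.6 z [25.8 30.7 32.7]
f 2277 [ 452.3 -324.4] [30.  78.2] 81.3 z [25.7 30.2 32.3]
tin
f 79 [ 635.4 -124.8] [109.9  13.8] 45.2 z [23.7 33.8 44.6]
f 334 [605.   12.8] [29.9 78.9] 83.7 z [27.  31.1 35.4]
f 344 [597.5 -45.3] [29.8 77. ] 81.6 z [26.5 31.  35.8]
f 274 [510.5  27.1] [29.8 77.5] 82.5 z [25.8 30.6 35.3]
carton ((512.0374755859375, 326.78076171875), (69.09256744384766, 180.02305603027344), 85.1231918334961)
```

Request:
send_rows:
  moves:
    - [[0, 0, 0], [0, -0.01, -0.6], 0.1]
    - [[0, 0, 0], [0, 0, -0.6], 0.1]
    - [[0, 0, 0], [0, 0, -0.3], 0.1]
    - [[0, 0, 0], [0, 0, -0.1], 0.1]
    - [[0, 0, 0], [0, 0, 0], -0.6]
    - [[0, 0, 0], [0, 0, 0], -0.6]
    - [[0, 0, 0], [0, 0, 0], -0.6]
    - [[0, 0, 0], [0, 0, 0], -0.6]
    - [[0, 0, 0], [0, 0, 0.4], -0.6]
    - [[0, 0, 0], [0, 0, 0.6], -0.6]
    - [[0, 0, 0], [0, 0, 0.6], -0.6]
    - [[0, 0, 0], [0, 0, 0], -0.6]

```text
time_s: 26.02
ee_pos: [455.8, -327.2, 121.8]
tool_rot: [0.207, 3.128, -0.008]
ft_force: [-0.8, -0.4, 0.5]
grip_width: 29.2
grip_force: 27.7
```

Request:
send_rows:
  moves:
    - [[0, 0, 0], [0.143, 0.806, 0], -0.6]
    - [[0, 0, 0], [0.143, 0.806, 0], -0.6]
    - [[0, 0, 0], [0.143, 0.806, 0], -0.6]
    - [[0, 0, 0], [0.143, 0.806, 0], -0.6]
    - [[0, 0, 0], [0.143, 0.806, 0], -0.6]
    - [[0, 0, 0], [0.143, 0.806, 0], -0.6]
    - [[0, 0, 0], [0, 0, 0], -0.6]
    - [[0, 0, 0], [0, 0, -0.6], -0.6]
    - [[0, 0, 0], [0, 0, -0.6], -0.6]
    - [[0, 0, 0], [0, 0, -0.3], -0.6]
    - [[0, 0, 0], [0, 0, -0.08], -0.6]
    - [[0, 0, 0], [0, 0, 0], -0.6]

```text
time_s: 27.52
ee_pos: [505.0, -35.4, 23.2]
tool_rot: [0.209, 3.135, -0.0]
ft_force: [-0.8, -0.4, 0.1]
grip_width: 29.3
grip_force: 27.7
```

Request:
send_rows:
  moves:
    - [[0, 0, 0], [0, 0, 0], 0.1]
    - [[0, 0, 0], [0, 0, 0], 0.1]
    - [[0, 0, 0], [0, 0, 0], 0.1]
    - [[0, 0, 0], [0, 0, 0.5], 0.1]
    - [[0, 0, 0], [0, 0, 0.6], 0.1]
    - [[0, 0, 0], [0, 0, 0.48], 0.1]

```text
time_s: 28.28
ee_pos: [505.3, -34.8, 119.1]
tool_rot: [0.207, 3.133, -0.0]
ft_force: [0.3, 0.2, -0.0]
grip_width: 47.2
grip_force: 0.0
```

Request:
send_rows:
  moves:
    - [[0, 0, 0], [-0.146, -0.826, 0], 0.1]
    - [[0, 0, 0], [-0.146, -0.826, 0], 0.1]
    - [[0, 0, 0], [-0.146, -0.826, 0], 0.1]
    - [[0, 0, 0], [-0.146, -0.826, 0], 0.1]
    - [[0, 0, 0], [-0.146, -0.826, 0], 0.1]
    - [[0, 0, 0], [-0.146, -0.826, 0], 0.1]
    - [[0, 0, 0], [-0.146, -0.826, 0], 0.1]
    - [[0, 0, 0], [0, 0, 0], 0.1]
    - [[0, 0, 0], [0, 0, 0], 0.1]

```text
time_s: 29.4
ee_pos: [443.2, -381.2, 117.3]
tool_rot: [-0.208, -3.134, -0.002]
ft_force: [0.8, 0.3, 0.5]
grip_width: 46.8
grip_force: 0.0
```

```bash
python3 - <<'E'
from h import *
look()
# planar kinematics fit: wrist tool down poses + 
Q=np.array([[-.578,.254,1.674,1.215],[-.660,.364,1.655,1.123],[-.653,.144,1.929,1.069],[-.747,.201,1.863,1.079],[.527,-.023,1.834,1.332],[.56,.217,1.955,.968],[.626,.256,2.051,.837]])
X=np.array([[553.3,-277,176.9],[546.8,-335.4,117.3],[459.1,-263.1,117.6],[453.1,-323.8,117.3],[411.2,320.1,252.3],[406.3,337.1,67.6],[353,342.2,9.6]])
r=np.hypot(X[:,0],X[:,1]); z=X[:,2]
print(np.degrees(np.arctan2(X[:,1],X[:,0])-Q[:,0]))
from scipy.optimize import least_squares
def f(p):
    a,b=Q[:,1],Q[:,1]+Q[:,2]
    # r=r0+L1 sin a + L2 sin b + e cos b ; z = zc + L1 cos a + L2 cos b - e sin b
    return np.r_[p[0]+p[2]*np.sin(a)+p[3]*np.sin(b)+p[4]*np.cos(b)-r, p[1]+p[2]*np.cos(a)+p[3]*np.cos(b)-p[4]*np.sin(b)-z]
s=least_squares(f,[0,100,400,400,0]); print(s.x,s.cost,np.round(s.fun,1))
E
```

```text
t 29.4 tcp [ 443.2 -381.2  117.3] ty 82.4 tz [-0.     0.001 -1.   ] w 46.8 gf 0.0 F [0.8 0.3 0.5] q [-8.310e-01  2.550e-01  1.797e+00  1.000e-03  1.091e+00 -2.269e+00]
wrist
f 2192 [ 442.6 -381.3] [29.6 78.2] 81.3 z [26.1 30.2 32.3]
tin
f 77 [ 634.7 -125.1] [111.6  13.2] 44.6 z [23.8 33.8 43.2]
f 350 [610.6 -84.7] [30.1 76.6] 81.0 z [26.1 31.1 35.4]
f 350 [604.9  12.7] [29.8 79. ] 82.9 z [26.1 30.8 35.9]
f 355 [510.6  27.1] [29.8 77.7] 82.6 z [26.3 30.8 35.8]
f 359 [504.5 -34.5] [29.9 77.7] 81.7 z [26.6 30.8 35.2]
carton ((512.2208862304688, 327.05206298828125), (68.44820404052734, 180.5218505859375), 85.07685852050781)
[6.52292193 6.29080381 7.59808121 7.24911373 7.70421614 7.5962638
 8.24281808]
[  4.66787283  -9.2724078  451.06490662 556.75911698  59.03107972] 0.5148218837697491 [ 0.2 -0.  -0.2  0.3 -0.1 -0.4  0.2  0.4  0.5 -0.2 -0.2 -0.4  0.  -0.1]
```

The knock has come: the finger at (597,-45) moved to (611,-85), still flat and inside the tin. Now I'll pick and place the last finger, then go above the carton.

Request:
send_rows:
  moves:
    - [[0, 0, 0], [0, 0, -0.6], 0.1]
    - [[0, 0, 0], [0, 0, -0.6], 0.1]
    - [[0, 0, 0], [0, 0, -0.3], 0.1]
    - [[0, 0, 0], [0, 0, -0.1], 0.1]
    - [[0, 0, 0], [0, 0, 0], -0.6]
    - [[0, 0, 0], [0, 0, 0], -0.6]
    - [[0, 0, 0], [0, 0, 0], -0.6]
    - [[0, 0, 0], [0, 0, 0], -0.6]
    - [[0, 0, 0], [0, 0, 0.4], -0.6]
    - [[0, 0, 0], [0, 0, 0.6], -0.6]
    - [[0, 0, 0], [0, 0, 0.6], -0.6]
    - [[0, 0, 0], [0, 0, 0], -0.6]

```text
time_s: 31.0
ee_pos: [445.8, -384.2, 121.9]
tool_rot: [0.207, 3.128, -0.009]
ft_force: [0.1, -0.2, 0.1]
grip_width: 29.1
grip_force: 28.0
```

Request:
send_rows:
  moves:
    - [[0, 0, 0], [0.143, 0.806, 0], -0.6]
    - [[0, 0, 0], [0.143, 0.806, 0], -0.6]
    - [[0, 0, 0], [0.143, 0.806, 0], -0.6]
    - [[0, 0, 0], [0.143, 0.806, 0], -0.6]
    - [[0, 0, 0], [0.143, 0.806, 0], -0.6]
    - [[0, 0, 0], [0.143, 0.806, 0], -0.6]
    - [[0, 0, 0], [0, 0, 0], -0.6]
    - [[0, 0, 0], [0, 0, -0.6], -0.6]
    - [[0, 0, 0], [0, 0, -0.6], -0.6]
    - [[0, 0, 0], [0, 0, -0.3], -0.6]
    - [[0, 0, 0], [0, 0, -0.08], -0.6]
    - [[0, 0, 0], [0, 0, 0], -0.6]

```text
time_s: 32.5
ee_pos: [495.2, -92.2, 23.2]
tool_rot: [0.208, 3.135, -0.0]
ft_force: [0.2, -0.2, -0.9]
grip_width: 29.4
grip_force: 28.0
```

Request:
send_rows:
  moves:
    - [[0, 0, 0], [0, 0, 0], 0.1]
    - [[0, 0, 0], [0, 0, 0], 0.1]
    - [[0, 0, 0], [0, 0, 0], 0.1]
    - [[0, 0, 0], [0, 0, 0.5], 0.1]
    - [[0, 0, 0], [0, 0, 0.6], 0.1]
    - [[0, 0, 0], [0, 0, 0.48], 0.1]

```text
time_s: 33.25
ee_pos: [495.4, -91.6, 119.1]
tool_rot: [0.207, 3.134, -0.001]
ft_force: [0.2, -0.4, -1.1]
grip_width: 47.0
grip_force: 0.0
```

Request:
send_rows:
  moves:
    - [[0, 0, 0.4], [0.037, 0.871, 0.23], 1]
    - [[0, 0, 0], [0.037, 0.871, 0.23], 1]
    - [[0, 0, 0], [0.037, 0.871, 0.23], 1]
    - [[0, 0, 0], [0.037, 0.871, 0.23], 1]
    - [[0, 0, 0], [0.037, 0.871, 0.23], 1]
    - [[0, 0, 0], [0.037, 0.871, 0.23], 1]
    - [[0, 0, 0], [0.037, 0.871, 0.23], 1]
    - [[0, 0, 0], [0.037, 0.871, 0.23], 1]
    - [[0, 0, 0], [0, 0, 0], 1]
    - [[0, 0, 0], [0, 0, 0], 1]

```text
time_s: 34.5
ee_pos: [512.3, 326.3, 227.5]
tool_rot: [-0.14, -3.138, 0.002]
ft_force: [-0.2, -0.3, -0.9]
grip_width: 85.1
grip_force: 0.0
```

```bash
python3 - <<'E'
from h import *
c=look(); W=world(c)
c=cap('wrist','w3.png'); W=world(c); Z=W[...,2]
m=(Z>84)&(Z<98)&(abs(W[...,1]-330)<60)&(abs(W[...,0]-520)<110); P=W[m]
print('wrist carton',cv2.minAreaRect(P[:,:2].astype(np.float32)))
for x in range(430,620,20):
    p=P[abs(P[:,0]-x)<4]
    if len(p)>5: print(x,np.round(np.percentile(p[:,1],[1,99]),1),round(np.median(p[:,2]),1))
E
```

```text
t 34.5 tcp [512.3 326.3 227.5] ty 84.9 tz [-0.001 -0.001 -1.   ] w 85.1 gf 0.0 F [-0.2 -0.3 -0.9] q [ 4.520e-01  1.840e-01  1.659e+00 -1.000e-03  1.299e+00 -1.029e+00]
wrist
tin
f 77 [ 634.6 -125.3] [112.   14.2] 44.2 z [23.4 33.7 44.4]
f 342 [610.6 -84.7] [29.9 76.7] 81.5 z [26.5 30.5 35.9]
f 321 [605.2  12.7] [29.8 79.3] 83.2 z [26.  30.8 35.2]
f 341 [510.6  27.1] [29.7 77.8] 82.4 z [26.2 30.6 35.6]
f 300 [504.4 -34.5] [29.8 77.4] 81.8 z [26.3 30.6 35.3]
f 354 [494.2 -91.2] [29.8 78.4] 81.6 z [26.3 30.8 35.9]
carton ((512.1019287109375, 326.582763671875), (68.72026824951172, 180.44369506835938), 84.63465118408203)
wrist carton ((512.2349243164062, 327.6101379394531), (66.09831237792969, 181.02252197265625), 84.54750061035156)
430 [303.  367.8] 89.1
450 [301.3 366. ] 88.9
470 [299.3 364.1] 88.9
490 [297.1 362.1] 88.9
510 [295.5 360.2] 88.9
530 [293.6 358.2] 89.0
550 [291.4 356.9] 88.9
570 [289.9 354.9] 89.0
590 [287.5 352.8] 89.4
```

Request:
send_rows:
  moves:
    - [[0.086, 0.896, 0], [-0.03, 0.008, 0], 1]
    - [[0.086, 0.896, 0], [-0.03, 0.008, 0], 1]
    - [[0.086, 0.896, 0], [-0.03, 0.008, 0], 1]
    - [[0.086, 0.896, 0], [-0.03, 0.008, 0], 1]
    - [[0.086, 0.896, 0], [-0.03, 0.008, 0], 1]
    - [[0, 0, 0], [0, 0, 0], 1]
    - [[0, 0, 0], [0, 0, -0.6], 1]
    - [[0, 0, 0], [0, 0, -0.6], 1]
    - [[0, 0, 0], [0, 0, -0.6], 1]
    - [[0, 0, 0], [0, 0, 0], 1]
    - [[0, 0, 0], [0, 0, 0], 1]

```text
time_s: 36.02
ee_pos: [504.3, 329.1, 121.6]
tool_rot: [-0.121, -2.67, -0.034]
ft_force: [1.3, -0.6, 0.5]
grip_width: 85.6
grip_force: 0.0
```

```bash
python3 - <<'E'
from h import *
st()
c=cap('wrist','w4.png')
E
```

```text
t 36.02 tcp [504.3 329.1 121.6] ty 84.8 tz [-0.45   0.044 -0.892] w 85.6 gf 0.0 F [ 1.3 -0.6  0.5] q [ 0.359  0.536  1.472  0.201  1.561 -1.167]
```

View pics/w4.png

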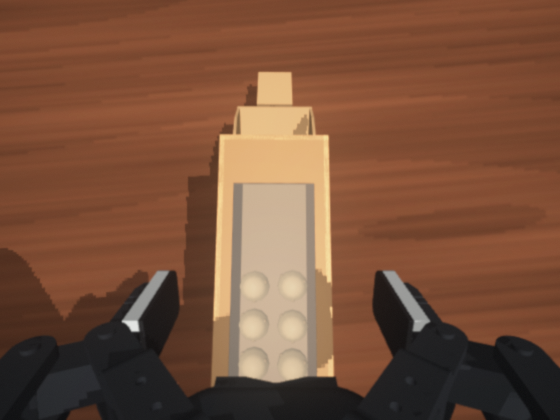

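The carton (columns 215–330, spout out at (275,115)) is centred between the pads. Lower, grip, and lift slightly.

Request:
send_rows:
  moves:
    - [[0, 0, 0], [0, 0, -0.5], 1]
    - [[0, 0, 0], [0, 0, -0.4], 1]
    - [[0, 0, 0], [0, 0, -0.27], 1]
    - [[0, 0, 0], [0, 0, 0], 1]
    - [[0, 0, 0], [0, 0, 0], 0.2]
    - [[0, 0, 0], [0, 0, 0], 0.2]
    - [[0, 0, 0], [0, 0, 0], 0.2]
    - [[0, 0, 0], [0, 0, 0], 0.2]
    - [[0, 0, 0], [0, 0, 0.2], 0.2]
    - [[0, 0, 0], [0, 0, 0.3], 0.2]
    - [[0, 0, 0], [0, 0, 0], 0.2]
    - [[0, 0, 0], [0, 0, 0], 0.2]
  force: 50

```text
time_s: 37.58
ee_pos: [503.6, 329.0, 79.8]
tool_rot: [-0.12, -2.668, -0.032]
ft_force: [0.3, 0.1, -3.5]
grip_width: 65.5
grip_force: 56.8
```

```bash
python3 - <<'E'
from h import *
st()
c=cap('top'); W=world(c); Z=W[...,2]
m=(Z>80)&(Z<140)&(abs(W[...,1]-330)<45)&(abs(W[...,0]-512)<100)
P=W[m]
for x in range(420,610,15):
    p=P[abs(P[:,0]-x)<5]
    if len(p)>5: print(x,round(np.median(p[:,2]),1))
E
```

```text
t 37.58 tcp [503.6 329.   79.8] ty 84.8 tz [-0.452  0.043 -0.891] w 65.5 gf 56.8 F [ 0.3  0.1 -3.5] q [ 0.36   0.587  1.485  0.201  1.5   -1.179]
450 90.6
465 102.1
480 104.9
495 113.0
510 117.5
525 130.0
570 116.6
585 116.2
600 117.4
```

```bash
python3 - <<'E'
from h import *
c=cap('scene'); cv2.imwrite('pics/s1.png',cv2.resize(c['color'][150:330,300:520],None,fx=3,fy=3))
W=world(c);Z=W[...,2]
m=(Z>10)&(abs(W[...,1]-330)<60)&(abs(W[...,0]-500)<170)&(Z<140)
v,u=np.where(m); print(u.min(),u.max(),v.min(),v.max())
for y in (305,345):
  for x in range(420,610,15):
    p=W[m&(abs(W[...,0]-x)<5)&(abs(W[...,1]-y)<12)]
    if len(p)>3: print((x,y,round(np.percentile(p[:,2],95),1)),end=' ')
E
```

```text
386 448 223 280
(555, 305, np.float64(119.7)) (570, 305, np.float64(119.4)) (585, 305, np.float64(119.3)) (600, 305, np.float64(117.5)) (555, 345, np.float64(120.4)) (570, 345, np.float64(119.8)) (585, 345, np.float64(119.4)) (600, 345, np.float64(117.9))
```

View pics/s1.png

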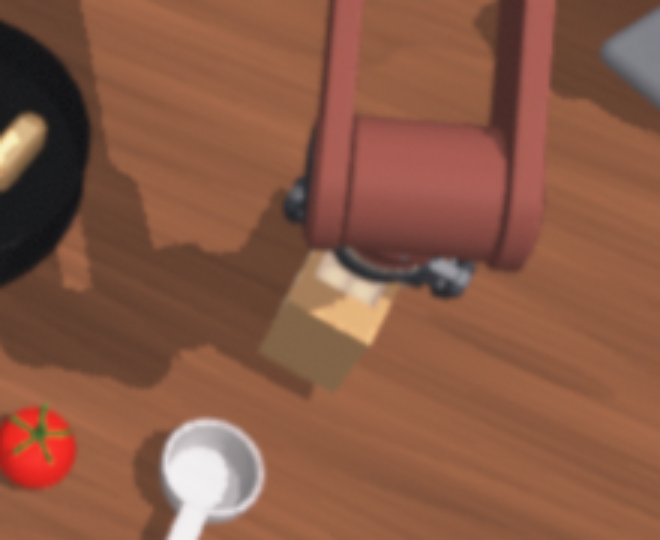

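The carton hangs level in the grip with its top at z ≈ 119. Next I fit the arm model and check the pouring poses.

```bash
cat > kin.py <<'E'
from h import *
from scipy.optimize import least_squares
Rz=lambda a:R.from_euler('z',a).as_matrix(); Ry=lambda a:R.from_euler('y',a).as_matrix()
def fk(q,p):
    r0,h,L1,L2,e,L3,lat=p
    A=Rz(q[0]); B=Ry(q[1]+q[2])@Rz(q[3])@Ry(q[4])
    x=np.array([r0,lat,h])+Ry(q[1])@[0,0,L1]+Ry(q[1]+q[2])@[e,0,L2]+B@[0,0,L3]
    return A@x, A@B@Rz(q[5])
D=[([-.578,.254,1.674,0,1.215,-2.016],[553.3,-277,176.9]),([-.660,.364,1.655,0,1.123,-2.098],[546.8,-335.4,117.3]),([-.653,.144,1.929,0,1.069,-2.09],[459.1,-263.1,117.6]),
([.527,-.023,1.834,0,1.332,-.951],[411.2,320.1,252.3]),([.626,.256,2.051,0,.837,-.851],[353,342.2,9.6]),
([.359,.536,1.472,.201,1.561,-1.167],[504.3,329.1,121.6]),([.36,.587,1.485,.201,1.5,-1.179],[503.6,329,79.8])]
s=least_squares(lambda p:np.concatenate([fk(q,p)[0]-x for q,x in D]),[0,250,450,550,59,260,70]); P=s.x
if __name__=='__main__':
    print(np.round(P,1),np.abs(s.fun).max())
    for q,x in D[-1:]: print(np.round(fk(q,P)[1],3))
lo=[-2.75,-.78,.31,-1.13,.13,-2.58]; hi=[2.75,2.1,2.55,4.27,2.63,2.58]
def ik(x,M,q0):
    f=lambda q:np.r_[(fk(q,P)[0]-x)/10,(R.from_matrix(fk(q,P)[1].T@M)).as_rotvec()*10]
    s=least_squares(f,np.clip(q0,np.array(lo)+.001,np.array(hi)-.001),bounds=(lo,hi)); return s.x,np.abs(s.fun).max()
E
python3 - <<'E'
from kin import *
print(np.round(P,1),np.abs(s.fun).max())
S=ctrl.sense(); M0=R.from_rotvec(S['tool_rot']).as_matrix(); q=S['joints']
print(np.round(fk(q,P)[0]-S['ee_pos'],1),np.round(fk(q,P)[1]@M0.T,2).tolist())
yaw=np.radians(-5.5); C0=Rz(yaw)  # carton orientation
O0=np.array([512.2,327.6,29])     # carton origin now
loc=M0.T@(O0-S['ee_pos']); Mc=M0.T@C0
ax=np.array([-np.sin(yaw),np.cos(yaw),0])
pts=dict(mouth=[-90,0,32],chute=[-138,0,29],tabpt=[-161,0,17],tabtip=[-172,0,9],low=[-90,0,0],rear=[90,0,0],ctr=[0,0,45])
for T in ([620,-45,240],):
  for a in (0,20,40,50,55,60,65):
    Rt=R.from_rotvec(-np.radians(a)*ax).as_matrix(); M=Rt@M0
    x=np.array(T,float); q,e=ik(x,M,q)
    o=x+M@loc; C=M@Mc
    print(a,'err',round(e,3),np.round(q,2),{k:np.round(o+C@np.array(v)).astype(int).tolist() for k,v in pts.items()})
E
```

```text
[1.000e-01 2.942e+02 4.537e+02 5.576e+02 6.110e+01 3.039e+02 7.020e+01] 0.39077523953659465
[ 0.   0.1 -0. ] [[0.21, -0.91, 0.36], [0.87, 0.0, -0.49], [0.45, 0.41, 0.79]]
0 err 0.0 [-0.17  0.52  1.27 -0.04  1.83 -0.08] {'mouth': [539, -38, 222], 'chute': [492, -33, 219], 'tabpt': [469, -31, 207], 'tabtip': [458, -30, 199], 'low': [539, -38, 190], 'rear': [719, -55, 190], 'ctr': [629, -46, 235]}
20 err 0.0 [-0.18  0.28  1.52 -0.01  1.46 -0.09] {'mouth': [550, -39, 195], 'chute': [507, -34, 176], 'tabpt': [489, -33, 157], 'tabtip': [482, -32, 146], 'low': [561, -40, 165], 'rear': [730, -56, 227], 'ctr': [630, -46, 238]}
40 err 0.0 [-0.2   0.06  1.78  0.02  1.07 -0.12] {'mouth': [570, -40, 174], 'chute': [535, -37, 141], 'tabpt': [525, -36, 117], 'tabtip': [522, -36, 104], 'low': [590, -42, 150], 'rear': [728, -56, 265], 'ctr': [630, -46, 242]}
50 err 0.0 [-0.21 -0.03  1.91  0.06  0.86 -0.14] {'mouth': [582, -42, 166], 'chute': [554, -39, 128], 'tabpt': [548, -38, 102], 'tabtip': [547, -38, 89], 'low': [606, -44, 146], 'rear': [722, -55, 284], 'ctr': [630, -46, 244]}
55 err 0.0 [-0.21 -0.07  1.97  0.08  0.76 -0.16] {'mouth': [589, -42, 163], 'chute': [564, -40, 122], 'tabpt': [560, -40, 97], 'tabtip': [561, -40, 83], 'low': [615, -45, 145], 'rear': [717, -55, 292], 'ctr': [629, -46, 244]}
60 err 0.0 [-0.22 -0.11  2.04  0.11  0.65 -0.19] {'mouth': [595, -43, 161], 'chute': [574, -41, 118], 'tabpt': [573, -41, 92], 'tabtip': [574, -41, 78], 'low': [623, -46, 145], 'rear': [713, -54, 301], 'ctr': [629, -46, 245]}
65 err 0.0 [-0.22 -0.15  2.1   0.15  0.54 -0.24] {'mouth': [602, -44, 159], 'chute': [585, -42, 114], 'tabpt': [586, -42, 88], 'tabtip': [589, -42, 75], 'low': [631, -46, 145], 'rear': [707, -54, 309], 'ctr': [628, -46, 246]}
```

Every pouring pose is in range. Lift, carry gently over the tin, and settle.

Request:
send_rows:
  moves:
    - [[0, 0, 0], [0, 0, 0.15], 0.2]
    - [[0, 0, 0], [0, 0, 0.3], 0.2]
    - [[0, 0, 0], [0, 0, 0.4], 0.2]
    - [[0, 0, 0], [0, 0, 0.45], 0.2]
    - [[0, 0, 0], [0, 0, 0.45], 0.2]
    - [[0, 0, 0], [0, 0, 0.4], 0.2]
    - [[0, 0, 0], [0, 0, 0.3], 0.2]
    - [[0, 0, 0], [0, 0, 0.2], 0.2]
    - [[0, 0, 0], [0, 0, 0], 0.2]

```text
time_s: 38.8
ee_pos: [504.3, 329.2, 240.1]
tool_rot: [-0.12, -2.67, -0.034]
ft_force: [-0.1, 0.4, -3.9]
grip_width: 64.8
grip_force: 56.8
```

Request:
send_rows:
  moves:
    - [[0, 0, 0], [0.03, -0.1, 0], 0.2]
    - [[0, 0, 0], [0.06, -0.2, 0], 0.2]
    - [[0, 0, 0], [0.1, -0.3, 0], 0.2]
    - [[0, 0, 0], [0.13, -0.4, 0], 0.2]
    - [[0, 0, 0], [0.134, -0.423, 0], 0.2]
    - [[0, 0, 0], [0.134, -0.423, 0], 0.2]
    - [[0, 0, 0], [0.134, -0.423, 0], 0.2]
    - [[0, 0, 0], [0.134, -0.423, 0], 0.2]
    - [[0, 0, 0], [0.134, -0.423, 0], 0.2]
    - [[0, 0, 0], [0.134, -0.423, 0], 0.2]
    - [[0, 0, 0], [0.134, -0.423, 0], 0.2]
    - [[0, 0, 0], [0.134, -0.423, 0], 0.2]

```text
time_s: 40.3
ee_pos: [587.8, 64.3, 238.8]
tool_rot: [-0.12, -2.668, -0.033]
ft_force: [-0.4, -0.5, -2.8]
grip_width: 65.3
grip_force: 56.8
```

Request:
send_rows:
  moves:
    - [[0, 0, 0], [0.134, -0.423, 0], 0.2]
    - [[0, 0, 0], [0.134, -0.423, 0], 0.2]
    - [[0, 0, 0], [0.13, -0.4, 0], 0.2]
    - [[0, 0, 0], [0.1, -0.3, 0], 0.2]
    - [[0, 0, 0], [0.06, -0.2, 0], 0.2]
    - [[0, 0, 0], [0.03, -0.1, 0], 0.2]
    - [[0, 0, 0], [0, 0, 0], 0.2]
    - [[0, 0, 0], [0, 0, 0], 0.2]

```text
time_s: 41.3
ee_pos: [622.4, -44.1, 238.9]
tool_rot: [-0.119, -2.668, -0.033]
ft_force: [0.0, -0.8, -1.6]
grip_width: 65.6
grip_force: 56.9
```

```bash
python3 - <<'E'
from h import *
st(); c=cap('scene','s2.png')
E
```

```text
t 41.3 tcp [622.4 -44.1 238.9] ty 84.8 tz [-0.452  0.043 -0.891] w 65.6 gf 56.9 F [ 0.  -0.8 -1.6] q [-0.167  0.523  1.261 -0.034  1.828 -1.649]
```

View pics/s2.png

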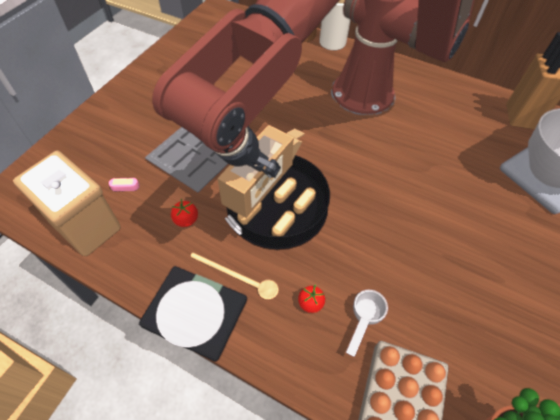

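The carton is held level over the tin with the spout at (295,138), pointing toward the robot. The fingers look untouched. Tilting.

Request:
send_rows:
  moves:
    - [[-0.05, -0.5, 0], [0, 0, -0.1], 0.2]
    - [[-0.09, -0.9, 0], [0, 0, -0.1], 0.2]
    - [[-0.09, -0.9, 0], [0, 0, -0.1], 0.2]
    - [[-0.09, -0.9, 0], [0, 0, -0.1], 0.2]
    - [[-0.06, -0.6, 0], [0, 0, 0], 0.2]
    - [[-0.05, -0.5, 0], [0, 0, 0], 0.2]
    - [[-0.05, -0.5, 0], [0, 0, 0], 0.2]
    - [[-0.05, -0.5, 0], [0, 0, 0], 0.2]
    - [[-0.05, -0.5, 0], [0, 0, 0], 0.2]
    - [[-0.05, -0.5, 0], [0, 0, 0], 0.2]
    - [[-0.05, -0.5, 0], [0, 0, 0], 0.2]
    - [[-0.05, -0.5, 0], [0, 0, 0], 0.2]

```text
time_s: 42.85
ee_pos: [621.5, -44.0, 214.8]
tool_rot: [0.128, 2.843, -0.025]
ft_force: [-0.3, 0.9, -2.4]
grip_width: 65.7
grip_force: 57.2
```

Request:
send_rows:
  moves:
    - [[-0.05, -0.5, 0], [0, 0, 0], 0.2]
    - [[-0.05, -0.5, 0], [0, 0, 0], 0.2]
    - [[-0.05, -0.5, 0], [0, 0, 0], 0.2]
    - [[-0.05, -0.5, 0], [0, 0, 0], 0.2]
    - [[-0.05, -0.5, 0], [0, 0, 0], 0.2]
    - [[-0.05, -0.5, 0], [0, 0, 0], 0.2]
    - [[0, 0, 0], [0, 0, 0], 0.2]
    - [[0, 0, 0], [0, 0, 0], 0.2]
    - [[0, 0, 0], [0, 0, 0], 0.2]
    - [[0, 0, 0], [0, 0, 0], 0.2]
    - [[0, 0, 0], [0, 0, 0], 0.2]
    - [[0, 0, 0], [0, 0, 0], 0.2]

```text
time_s: 44.35
ee_pos: [622.6, -44.9, 214.7]
tool_rot: [0.115, 2.527, -0.046]
ft_force: [0.0, -0.1, -1.9]
grip_width: 65.2
grip_force: 57.3
```

```bash
python3 - <<'E'
from h import *
st(); c=cap('scene'); cv2.imwrite('pics/s3.png',cv2.resize(c['color'][100:270,180:360],None,fx=3.3,fy=3.3))
E
```

```text
t 44.35 tcp [622.6 -44.9 214.7] ty 84.6 tz [ 0.572 -0.059 -0.818] w 65.2 gf 57.3 F [ 0.  -0.1 -1.9] q [-0.216 -0.089  2.08   0.126  0.545 -1.783]
```

View pics/s3.png

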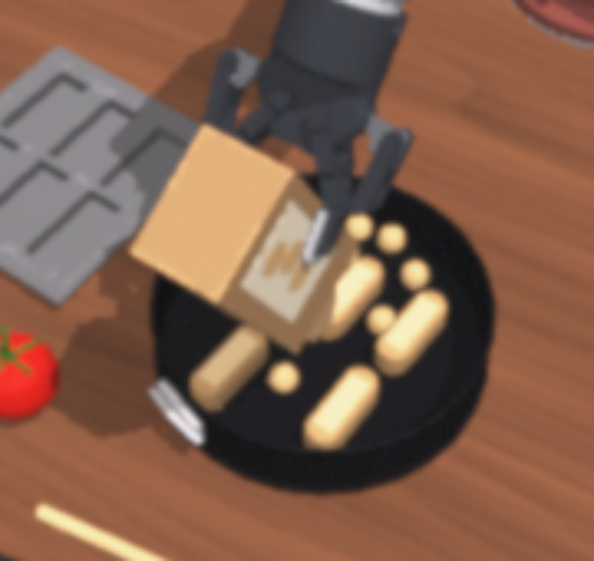

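Five amaretti show in the tin, and a sixth may be hidden. A bit more tilt and a light shake, then level up and look.

Request:
send_rows:
  moves:
    - [[-0.05, -0.5, 0], [0, 0, 0], 0.2]
    - [[-0.05, -0.5, 0], [0, 0, 0], 0.2]
    - [[0, 0, 0], [0, 0, 0.15], 0.2]
    - [[0, 0, 0], [0, 0, -0.15], 0.2]
    - [[0, 0, 0], [0.1, 0, 0.15], 0.2]
    - [[0, 0, 0], [-0.1, 0, -0.15], 0.2]
    - [[0, 0, 0], [0, 0, 0], 0.2]
    - [[0, 0, 0], [0, 0, 0], 0.2]
    - [[0, 0, 0], [0, 0, 0], 0.2]
    - [[0, 0, 0], [0, 0, 0], 0.2]
    - [[0, 0, 0], [0, 0, 0.2], 0.2]
    - [[0, 0, 0], [0, 0, 0.3], 0.2]

```text
time_s: 45.9
ee_pos: [622.3, -44.8, 245.0]
tool_rot: [0.111, 2.423, -0.051]
ft_force: [0.3, 0.7, -2.3]
grip_width: 65.6
grip_force: 57.3
```

Request:
send_rows:
  moves:
    - [[0.05, 0.5, 0], [0, 0, 0.1], 0.2]
    - [[0.09, 0.9, 0], [0, 0, 0], 0.2]
    - [[0.09, 0.9, 0], [0, 0, 0], 0.2]
    - [[0.09, 0.9, 0], [0, 0, 0], 0.2]
    - [[0.09, 0.9, 0], [0, 0, 0], 0.2]
    - [[0.09, 0.9, 0], [0, 0, 0], 0.2]
    - [[0.09, 0.9, 0], [0, 0, 0], 0.2]
    - [[0.09, 0.9, 0], [0, 0, 0], 0.2]
    - [[0.09, 0.9, 0], [0, 0, 0], 0.2]
    - [[0.09, 0.9, 0], [0, 0, 0], 0.2]
    - [[0.09, 0.9, 0], [0, 0, 0], 0.2]
    - [[0.09, 0.9, 0], [0, 0, 0], 0.2]

```text
time_s: 47.4
ee_pos: [624.3, -45.2, 252.1]
tool_rot: [-0.126, -2.765, -0.025]
ft_force: [-1.3, -0.3, -3.2]
grip_width: 65.6
grip_force: 57.2
```

Request:
send_rows:
  moves:
    - [[0.05, 0.6, 0], [0, 0, 0], 0.2]
    - [[0, 0, 0], [-0.03, 0.2, 0], 0.2]
    - [[0, 0, 0], [-0.1, 0.4, 0], 0.2]
    - [[0, 0, 0], [-0.14, 0.45, 0], 0.2]
    - [[0, 0, 0], [-0.14, 0.45, 0], 0.2]
    - [[0, 0, 0], [-0.14, 0.45, 0], 0.2]
    - [[0, 0, 0], [-0.14, 0.45, 0], 0.2]
    - [[0, 0, 0], [-0.14, 0.45, 0], 0.2]
    - [[0, 0, 0], [-0.14, 0.45, 0], 0.2]
    - [[0, 0, 0], [-0.14, 0.45, 0], 0.2]
    - [[0, 0, 0], [-0.1, 0.2, 0], 0.2]
    - [[0, 0, 0], [0, 0, 0], 0.2]

```text
time_s: 48.9
ee_pos: [549.2, 193.1, 250.9]
tool_rot: [-0.12, -2.7, -0.028]
ft_force: [0.4, 0.1, -2.8]
grip_width: 65.4
grip_force: 57.2
```

```bash
python3 - <<'E'
from h import *
s=st(); print(s['tool_rot']); c=cap('top'); print('tin'); fingers(c,430,670,-160,80)
cv2.imwrite('pics/t5.png',cv2.resize(c['color'][160:300,90:365],None,fx=2.9,fy=2.9))
E
```

```text
t 48.9 tcp [549.2 193.1 250.9] ty 84.9 tz [-0.424  0.038 -0.905] w 65.4 gf 57.2 F [ 0.4  0.1 -2.8] q [ 0.161  0.384  1.421  0.108  1.763 -1.323]
[-0.11974929 -2.69978713 -0.02758135]
tin
f 83 [ 633.9 -125.7] [113.5  14. ] 43.9 z [22.9 33.5 44. ]
f 326 [610.4 -84.8] [30.  76.3] 81.1 z [26.1 30.8 34.7]
f 348 [605.   12.7] [29.8 78.8] 83.1 z [26.1 31.  35.5]
f 223 [510.5  27.4] [29.8 77.4] 82.3 z [25.5 29.9 34.3]
f 326 [504.5 -34.4] [29.6 77.6] 81.7 z [26.9 31.  35.4]
f 361 [493.6 -91.3] [30.  77.3] 81.6 z [25.8 30.8 36. ]
```

View pics/t5.png

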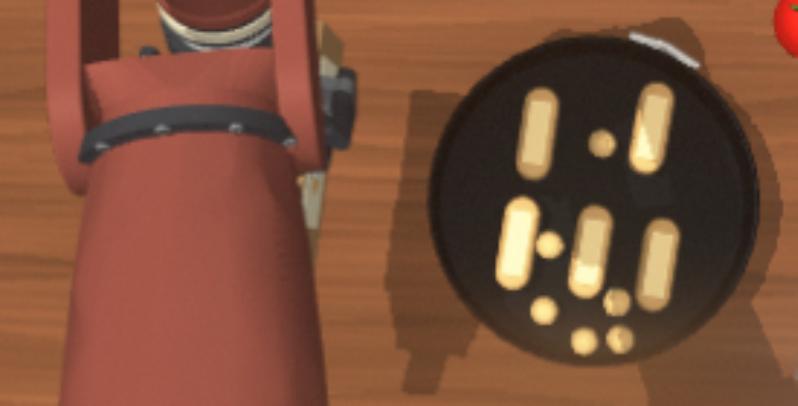

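All six amaretti are in the tin: crop pixels (601,143), (549,245), (543,310), (616,302), (584,341), (620,340). The five fingers are flat. Laying the carton back.

Request:
send_rows:
  moves:
    - [[0.03, 0.3, 0], [-0.1, 0.25, 0], 0.2]
    - [[0, 0, 0], [-0.15, 0.45, 0], 0.2]
    - [[0, 0, 0], [-0.15, 0.45, 0], 0.2]
    - [[0, 0, 0], [-0.15, 0.45, 0], 0.2]
    - [[0, 0, 0], [-0.12, 0.4, 0], 0.2]
    - [[0, 0, 0], [-0.09, 0.27, 0], 0.2]
    - [[0, 0, 0], [0, 0, -0.5], 0.2]
    - [[0, 0, 0], [0, 0, -0.6], 0.2]
    - [[0, 0, 0], [0, 0, -0.6], 0.2]
    - [[0, 0, 0], [0, 0, -0.6], 0.2]
    - [[0, 0, 0], [0, 0, -0.5], 0.2]
    - [[0, 0, 0], [0, 0, -0.3], 0.2]

```text
time_s: 50.45
ee_pos: [503.6, 327.9, 62.9]
tool_rot: [-0.122, -2.665, -0.029]
ft_force: [-0.3, -1.2, -2.0]
grip_width: 65.7
grip_force: 57.3
```

Request:
send_rows:
  moves:
    - [[0, 0, 0], [0, 0, -0.07], 0.2]
    - [[0, 0, 0], [0, 0, -0.04], 0.2]
    - [[0, 0, 0], [0, 0, 0], 0.2]
    - [[0, 0, 0], [0, 0, 0], 0.2]

```text
time_s: 50.95
ee_pos: [505.2, 328.7, 59.4]
tool_rot: [-0.121, -2.67, -0.032]
ft_force: [-0.0, -0.2, -2.5]
grip_width: 65.7
grip_force: 57.3
```

Request:
send_rows:
  moves:
    - [[0, 0, 0], [0, 0, -0.04], 0.2]
    - [[0, 0, 0], [0, 0, -0.04], 0.2]
    - [[0, 0, 0], [0, 0, -0.03], 0.2]
    - [[0, 0, 0], [0, 0, 0], 0.2]
    - [[0, 0, 0], [0, 0, 0], 0.2]

```text
time_s: 51.58
ee_pos: [504.4, 328.4, 51.6]
tool_rot: [-0.121, -2.668, -0.031]
ft_force: [0.1, -0.4, -3.1]
grip_width: 65.6
grip_force: 57.3
```

Request:
send_rows:
  moves:
    - [[0, 0, 0], [0, 0, -0.03], 0.2]
    - [[0, 0, 0], [0, 0, 0], 0.2]
    - [[0, 0, 0], [0, 0, 0], 0.2]

```text
time_s: 51.95
ee_pos: [504.6, 328.5, 51.0]
tool_rot: [-0.12, -2.668, -0.031]
ft_force: [-2.1, -0.8, 5.7]
grip_width: 65.7
grip_force: 57.7
```

Request:
send_rows:
  moves:
    - [[0, 0, 0], [0, 0, 0], 1]
    - [[0, 0, 0], [0, 0, 0], 1]
    - [[0, 0, 0], [0, 0, 0], 1]
    - [[0, 0, 0], [0, 0, 0], 1]
    - [[0, 0, 0], [0, 0, 0.3], 1]
    - [[0, 0, 0], [0, 0, 0.6], 1]
    - [[0, 0, 0], [0, 0, 0.8], 1]
    - [[0, 0, 0], [0, 0, 0.8], 1]
    - [[0, 0, 0], [0, 0, 0.8], 1]
    - [[0, 0, 0], [0, 0, 0], 1]

```text
time_s: 53.2
ee_pos: [507.3, 329.7, 255.2]
tool_rot: [-0.119, -2.68, -0.038]
ft_force: [-0.6, -0.3, 0.1]
grip_width: 85.1
grip_force: 0.0
```

```bash
python3 - <<'E'
from h import *
st(); c=cap('wrist','w9.png'); W=world(c); Z=W[...,2]
m=(Z>80)&(Z<100)&(abs(W[...,1]-330)<60)&(abs(W[...,0]-520)<110); P=W[m]
print(cv2.minAreaRect(P[:,:2].astype(np.float32)),np.percentile(P[:,2],[5,50,95]))
print('tin');fingers(cap('top'),430,670,-160,80)
E
```

```text
t 53.2 tcp [507.3 329.7 255.2] ty 84.8 tz [-0.442  0.047 -0.896] w 85.1 gf 0.0 F [-0.6 -0.3  0.1] q [ 0.359  0.41   1.383  0.204  1.761 -1.127]
((512.2685546875, 328.5166320800781), (66.04360961914062, 180.3235321044922), 84.52531433105469) [87.58763236 88.858161   90.1345842 ]
tin
f 80 [ 634.2 -125.6] [111.1  13.2] 44.3 z [23.5 33.4 44. ]
f 317 [610.5 -84.8] [29.9 77.3] 81.1 z [25.3 30.9 36.1]
f 347 [605.3  12.9] [29.9 78.7] 84.2 z [26.2 31.1 36.2]
f 378 [509.3  17.4] [50.1 77.5] 82.9 z [24.2 30.4 35.2]
f 359 [504.3 -34.3] [29.5 77.4] 81.6 z [27.1 31.1 35.6]
f 313 [494.1 -91.5] [30.2 78.3] 82.1 z [25.9 30.9 35.4]
```

View pics/w9.png

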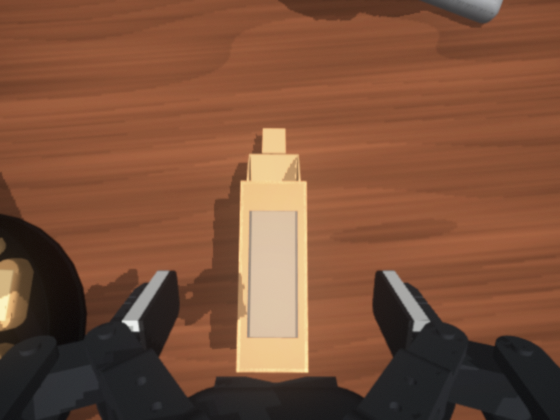

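The carton lies level and empty (window at (273,275)), 370 mm from the tin, and the arm is clear of everything. Handing in.

```bash
python3 -c "
from bench import ctrl; print(ctrl.close_job())"
```

```text
the job is handed in; nothing more can be done
None
```

The job is handed in: all five fingers lie flat in the tin, all six amaretti are poured over them, and the empty carton is back on the worktop about 370 mm from the tin centre; no verdict was returned.

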